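# Load the sealing-film carton onto the roller lane

## Task

Take the white and blue carton of sealing film and set it down gently, right way up and lengthwise, on the rollers at the high end of the sloping roller lane. Let go of it there so that it rolls down by itself, between the guide rails, until it rests against the yellow stop; do not push it along or put it straight down at the stop.

Things in the scene. Friction and masses are not known exactly. Their poses are not given: they have to be found in the camera images.
- carton: closed white carton with blue bands, 63 (its x) x 125 (its y, the long way) x 60 mm (z, up), about 0.14 kg. Origin: centre of its underside. It stands upright on the bench, to the left of the low wooden case; grasp it across the 63 mm. A magnifier lamp's head hangs straight ahead of the robot, from 0.69 m outwards, 0.18 m above the bench: carry the carton across nearer than that.
- roller_lane: fixed lane right of the wooden case, running away from the robot: 14 free, braked rollers between aluminium rails, 325 mm long, 110 mm between the rails, which stand 10 mm above the rollers. Origin: on the bench under lane_load, 80 mm from the open high end; x level, pointing downhill, y across, z up. Slope 7 degrees: roller tops 69 mm above the bench at the high end, 60 mm at lane_load.
- lane_load (a point): point on the plane of the roller tops, midway between the rails, above the lane's origin: a good place for the centre of the carton's underside, long side along the lane. Released there it rolls in 1 to 3 s to the stop at the low end, a yellow plate with a black rubber pad, 35 mm above the rollers, whose face is 238 mm downhill of this point.

How it is judged:
By the outcome, as a careful person would: the job done as asked, in the order asked, and still so for the second after the job is handed in, with the robot touching nothing.
It also fails if it takes over 38 s, if anything falls off the work surface, if the arm or the gripper's body presses on something with over 40 N, if the wrist force passes 120 N, or if a joint passes its speed limit or range.

## Robot

A 7-joint arm with a two-finger parallel gripper is mounted at the origin on a cart in front of the work surface, level with it; the furniture and walls round the work are solid. World frame = base frame: x ahead of the robot, y to its left, z up, the work surface at z = 0. Lengths are in m, angles in rad, forces in N, time in s.
With the tool pointing down it reaches from about 0.425 to 0.875 m from the base axis. Payload 4.7 kg.
Tool frame: the origin (TCP) lies at the very end of the fingers, on their centre line; the grasp point (between the pads) lies 19 mm behind it; z points along the fingers, y is the line along which they close (so a half turn about z gives the same grasp; the last joint's range is limited). The gripper opens to 87 mm and grips with 3 to 60 N. Pads are 19 mm wide; open, the fingers measure 117 mm over their backs; the gripper's body (75 mm by 190 mm) begins 51 mm behind the grasp point.
Start: joints at [1.266, 0.321, -0.07, 1.45, 0.023, 1.371, -0.057], TCP at [0.204, -0.617, 0.223] pointing down, gripper open.
Joint ranges: [-2.86, 2.86], [-0.3, 2.09], [-1.38, 1.24], [0.06, 2.45], [-1.56, 4.7], [0.09, 2.05], [-2.69, 2.69]. Speed limits (rad/s): [2.57, 2.57, 3.14, 3.14, 3.14, 3.14, 3.14].

## Interface

Orientations are given as a rotation vector (axis times angle).
In Python, from bench import ctrl gives the robot as it stands.
- The arm moves only by the shell command python3 -m jog 'ROWS' [FORCE]. ROWS is JSON, a list that holds one entry, the list of rows, each a list of 7 numbers: the shift along the tool's x, y, z in mm, then the turn, a rotation vector about the tool's x, y, z in degrees, then the finger opening in mm, from 0 to 87. A call has 1 to 10 rows; each row is the pose to reach, as a shift and turn from the pose commanded when the call began, along the tool's axes at that moment; what a row does not reach only later rows make up. A row lasts 1/10 s, in which the tool goes at most 50 mm and 8.59 degrees, less where a joint would pass 70% of its speed; a pose out of reach is approached as far as the arm can. A call with a gripper value outside its range is refused whole. The fingers move at their own pace and stop on an object; FORCE is the grip in N (left out, the last holds). Time passes only in rows, so rows that repeat a pose let the fingers close. It gives the time, the measured TCP pose, the force, the opening and the grip force at its end, in the units of the state.
- ctrl.get_state(): the state, without advancing time (a new reading comes with each control period).
- ctrl.get_image(name): name is "scene" or "top" or "wrist"; returns a dict with "image" (480x640x3 uint8, red, green, blue), "depth" (480x640 float32, m along the optical axis (not along the pixel's ray), 0 where there is no reading), "fov_y" (degrees; the focal length in pixels is half the picture's height over the tangent of half this angle, whatever the lens; pixels are square), "cx", "cy" (the principal point, pixels), "k1" (the pictures are not rectified: a ray, as slopes to the right and down, at radius r is drawn at 1 + k1 r^2 times it, then the intrinsics apply), "rvec" (rotation vector, rad) and "tvec" (3), from world to camera coordinates, as OpenCV has them. Camera axes: x right, y down, z forward; pixel columns grow to the right and rows downward; lengths in m; the calibration is good to about 2 mm. A picture is of the moment at which its call begins.
- ctrl.close_job(): hands the job in; it is judged then, once.
The state is a dict: "time": time; "joint_positions": joint angles; "qd": joint speeds; "joint_torque": joint torques, N m; "position": TCP position; "tool_rot": TCP orientation; "ft_force": force on the tool from outside, world axes, zero at the start; "torque": the same for the moment, N m; "grip_width": opening from 0.0 (shut) to 1.0 (fully open); "grip_force": force on a finger pad.
Only numpy, scipy, OpenCV 4.12 (cv2) and the standard library are available. Lean on these libraries where they do the work, as an engineer would, in place of code of your own. Each camera call takes 0.05 s, during which the arm holds its last target. There are 200 camera calls.

## Working session

There is one attempt and no reset: what is moved stays moved. The work goes in short steps, Python scripts to look and compute and a shell command to move; the robot and the scene stay as the last step left them, time stands still between calls to the robot, and variables do not carry over. Pictures are saved under pics/ and viewed, at most 10 in all, crops included, and the job is handed in when it is done.

```bash
mkdir -p pics; ls
cat > h.py <<'E'
import numpy as np,cv2,pickle
from bench import ctrl
def grab(name,tag):
    d=ctrl.get_image(name); pickle.dump(d,open(f'{tag}.pkl','wb'))
    cv2.imwrite(f'pics/{tag}.png',d['image'][:,:,::-1]); return d
def cloud(d):
    h,w=d['depth'].shape; f=h/2/np.tan(np.radians(d['fov_y'])/2)
    K=np.array([[f,0,d['cx']],[0,f,d['cy']],[0,0,1]])
    uv=np.stack(np.meshgrid(np.arange(w),np.arange(h)),-1).reshape(-1,1,2).astype(float)
    n=cv2.undistortPoints(uv,K,np.array([d['k1'],0,0,0.])).reshape(h,w,2)
    z=d['depth'][...,None].astype(float)
    c=np.concatenate([n*z,z],-1); R=cv2.Rodrigues(np.array(d['rvec'],float))[0]
    P=(c-np.array(d['tvec'],float).ravel())@R
    P[d['depth']<=0]=np.nan; return P
E
python3 - <<'E'
from h import *
a=grab('scene','s0');b=grab('top','t0')
print({k:v for k,v in b.items() if k not in('image','depth')})
s=ctrl.get_state();print(s)
E
```

```text
pics
{'fov_y': 42.46781410800871, 'cx': 310.73469150469015, 'cy': 239.09953480110147, 'k1': -0.16413935165544552, 'rvec': array([ 2.10042314, -2.1236968 ,  0.21296083]), 'tvec': array([-0.06319811,  0.47606053,  1.2856849 ])}
{'time': 0.1, 'joint_positions': array([ 1.26607529,  0.32174049, -0.0700915 ,  1.45154332,  0.02261808,
        1.37082558, -0.05689136]), 'qd': array([ 0.00028842,  0.0006939 ,  0.00118164, -0.00278623,  0.00019285,
        0.00156997, -0.00174614]), 'joint_torque': array([ 1.33586636e-04, -4.92572343e+01, -4.05482277e-01, -3.13397777e+01,
       -6.40545948e-02,  3.95551510e-02,  7.54830421e-05]), 'position': array([ 0.20353505, -0.61678424,  0.22158127]), 'tool_rot': array([-3.10008330e+00, -4.98488559e-01,  6.00689500e-04]), 'ft_force': array([0.01911669, 0.13628673, 0.57602822]), 'torque': array([ 0.00664256, -0.00632186, -0.04756916]), 'grip_force': 0.0, 'grip_width': 1.0050015141848547}
```

View pics/t0.png

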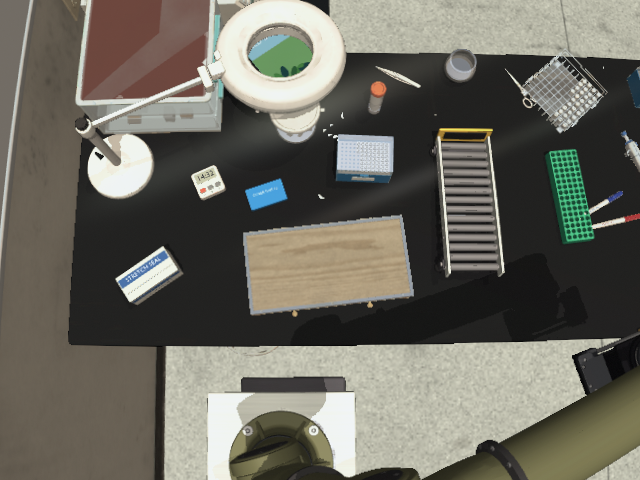

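View pics/s0.png

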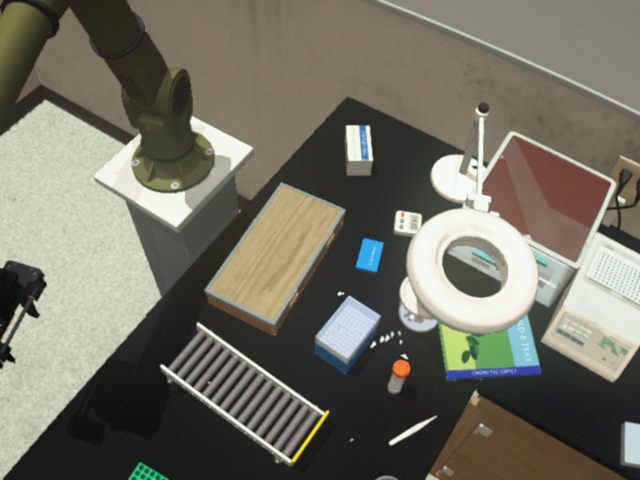

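The top view shows the carton at about (149,275), the wooden case at (328,265), and the lane from its high end at (473,270) to the yellow stop at (466,134). The lamp head is at (281,55). Next I'll measure the carton and the lane.

Run:
```python
from h import *
for tag in('t0','s0'):
    d=pickle.load(open(tag+'.pkl','rb'));P=cloud(d);I=d['image'].astype(int)
    x,y,z=np.moveaxis(P,-1,0)
    print(tag)
    # carton: top surface
    m=(z>.05)&(z<.07)&(y>.3)&(y<.7)&(x>.2)&(x<.6)
    m=m.astype(np.uint8);n,l,st,c=cv2.connectedComponentsWithStats(m)
    for i in range(1,n):
        if st[i,4]>100:
            Q=P[l==i];r=cv2.minAreaRect((Q[:,:2]*1000).astype(np.float32))
            print('comp',st[i],r,np.median(Q,0),np.percentile(Q[:,2],[5,95]))
    # wooden case height
    m=(abs(x-.47)<.05)&(abs(y+.02)<.1); print('case z',np.nanpercentile(z[m],[50,98]))
    # yellow
    m=(I[...,0]>150)&(I[...,1]>110)&(I[...,2]<80)&(z>.03)&(z<.15)&(y<-.1)
    Q=P[m];print('yellow',len(Q),np.median(Q,0),Q.min(0),Q.max(0))
    # lane
    m=(z>.03)&(z<.11)&(y<-.22)&(y>-.55)&(x>.3)&(x<.85)
    m=m.astype(np.uint8);n,l,st,c=cv2.connectedComponentsWithStats(m)
    i=1+np.argmax(st[1:,4]);Q=P[l==i]
    r=cv2.minAreaRect((Q[:,:2]*1000).astype(np.float32));print('lane',st[i],r,cv2.boxPoints(r))
    (u,b)=np.linalg.eigh(np.cov((Q-Q.mean(0))[:,:2].T));print('axis',np.degrees(np.arctan2(b[1,1],b[0,1])))
    h=Q[:,2];A=np.c_[Q[:,:2],np.ones(len(Q))];w=np.ones(len(Q),bool)
    for _ in range(8):
        s=np.linalg.lstsq(A[w],h[w],rcond=None)[0];w=abs(h-A@s)<.006
    print('plane',s,np.degrees(np.arctan(np.hypot(*s[:2]))),np.degrees(np.arctan2(-s[1],-s[0])))
s=ctrl.get_state();R=cv2.Rodrigues(s['tool_rot'])[0];print(R)
```

```text
t0
comp [ 53 187  15 181 635] ((399.9766845703125, 479.8857421875), (7.831739902496338, 399.35498046875), 89.89075469970703) [0.37874386 0.48044305 0.0597619 ] [0.05142879 0.06884216]
comp [116 261  25  42 604] ((383.9455261230469, 310.7706604003906), (66.06028747558594, 66.19807434082031), 33.77396774291992) [0.38332957 0.31841226 0.06043617] [0.05543219 0.0645167 ]
case z [0.06118895 0.06693997]
yellow 122 [ 0.71769725 -0.38622702  0.06221297] [ 0.71331997 -0.48032458  0.03702949] [ 0.81275655 -0.20440937  0.11524854]
lane [ 437  128   68  149 6257] ((557.3063354492188, -415.27410888671875), (132.85702514648438, 335.03277587890625), 88.93486022949219) [[ 388.58405 -478.57715]
 [ 723.5589  -484.8051 ]
 [ 726.0286  -351.97107]
 [ 391.05377 -345.7431 ]]
axis 179.08238327458167
plane [-0.11905373  0.00246633  0.11490391] 6.790762963197265 -1.1867751557355877
s0
comp [333  71 127  62 719] ((399.8652648925781, 481.9624328613281), (16.488452911376953, 399.031494140625), 89.9539794921875) [0.41075668 0.48162779 0.05977931] [0.05103022 0.06899311]
comp [346 126  25  18 293] ((385.4716796875, 311.97210693359375), (63.4127082824707, 63.0828742980957), 32.535919189453125) [0.38637826 0.3186579  0.06026336] [0.05525305 0.06439402]
case z [0.06049549 0.06660383]
yellow 379 [ 0.72359889 -0.37687303  0.06907601] [ 0.71316548 -0.48028957  0.03053628] [ 0.8151163  -0.20407308  0.1152471 ]
lane [ 161  322  168  143 7403] ((558.7156982421875, -416.4986572265625), (140.5985870361328, 333.0831604003906), 89.90216064453125) [[ 392.05432 -486.51346]
 [ 725.13696 -487.08224]
 [ 725.3771  -346.48386]
 [ 392.29443 -345.91507]]
axis 179.71257691591782
plane [-0.11877721  0.00035947  0.11422171] 6.7737279633652125 -0.17339995556866994
[[ 9.49591067e-01  3.13490652e-01 -6.45586556e-04]
 [ 3.13491297e-01 -9.49589717e-01  1.60483923e-03]
 [-1.09940259e-04 -1.72632676e-03 -9.99998504e-01]]
```

Run:
```python
from h import *
for tag in('t0','s0'):
    d=pickle.load(open(tag+'.pkl','rb'));P=cloud(d);I=d['image'].astype(int)
    x,y,z=np.moveaxis(P,-1,0)
    m=(z>.05)&(z<.07)&(y>.18)&(y<.42)&(x>.25)&(x<.6)
    n,l,st,c=cv2.connectedComponentsWithStats(m.astype(np.uint8))
    i=1+np.argmax(st[1:,4]);Q=P[l==i]
    r=cv2.minAreaRect((Q[:,:2]*1000).astype(np.float32));b,v=np.linalg.eigh(np.cov(Q[:,:2].T))
    print(tag,'carton',st[i],r,Q.mean(0),np.degrees(np.arctan2(v[1,1],v[0,1])))
    # rails: residual above the roller plane
    s=[-.1228,0,0];m=(x>.4)&(x<.70)&(y<-.3)&(y>-.55)
    m=(x>.40)&(x<.70)&(abs(y+.416)<.04); off=np.nanpercentile((z+.1228*x)[m],[50,90,97]);print('roller top off',off,'z at .475',off-.1228*.475)
    br=I.min(-1)>130
    for lo,hi in((-.55,-.44),(-.39,-.30)):
        m=br&(x>.42)&(x<.69)&(y>lo)&(y<hi)&(z>.02)&(z<.1); Q=P[m]
        for a,b in((.42,.5),(.5,.6),(.6,.69)):
            q=Q[(Q[:,0]>a)&(Q[:,0]<b)];print('rail',len(q),q.mean(0).round(4),np.percentile(q[:,1],[5,95]).round(4))
    m=br&(x<.43)&(x>.35)&(y>-.55)&(y<-.3)&(z>.04);print('high end',np.percentile(x[m],[1,5,10]))
```

```text
t0 carton [ 116  247   62   56 1702] ((401.2401428222656, 285.53753662109375), (66.35834503173828, 127.58928680419922), 34.41933059692383) [0.40015034 0.28493233 0.06031716] 125.48274035274066
roller top off [0.11387047 0.11891373 0.12069452] z at .475 [0.05554047 0.06058373 0.06236452]
rail 247 [ 0.4618 -0.462   0.0634] [-0.4777 -0.4416]
rail 246 [ 0.5501 -0.4636  0.0534] [-0.4782 -0.4429]
rail 218 [ 0.6367 -0.4642  0.042 ] [-0.4795 -0.4428]
rail 210 [ 0.4623 -0.37    0.0649] [-0.3874 -0.3574]
rail 231 [ 0.5485 -0.3701  0.0545] [-0.3881 -0.3581]
rail 166 [ 0.6417 -0.3697  0.0438] [-0.3878 -0.3591]
high end [0.39388415 0.39771084 0.40386406]
s0 carton [346 126  27  38 909] ((404.37652587890625, 284.4937438964844), (63.762367248535156, 131.5855712890625), 34.818641662597656) [0.40568509 0.28165982 0.05975626] 124.84953038831557
roller top off [0.11483135 0.11932574 0.12112065] z at .475 [0.05650135 0.06099574 0.06279065]
rail 314 [ 0.463  -0.465   0.0647] [-0.4783 -0.4432]
rail 383 [ 0.55   -0.4662  0.0538] [-0.4786 -0.4429]
rail 380 [ 0.6427 -0.4661  0.0426] [-0.4797 -0.4432]
rail 269 [ 0.4623 -0.3668  0.0657] [-0.3871 -0.3562]
rail 330 [ 0.5494 -0.3681  0.0549] [-0.3876 -0.3575]
rail 300 [ 0.6442 -0.369   0.0436] [-0.3873 -0.3585]
high end [0.39613475 0.39963396 0.40315331]
```

```bash
cat >> h.py <<'E'
from scipy.spatial.transform import Rotation as Ro
def rows(wps):
    """world waypoints: x,y,z (m), yaw of tool y (deg), pitch (deg, about tool y) -> rows from the present pose"""
    s=ctrl.get_state();R=Ro.from_rotvec(s['tool_rot'])
    for x,y,z,yaw,p in wps:
        c,n=np.cos(np.radians(yaw)),np.sin(np.radians(yaw))
        T=Ro.from_matrix(np.array([[-n,c,0],[c,n,0],[0,0,-1.]]))*Ro.from_euler('y',p,degrees=True)
        print(np.r_[R.inv().apply(np.array([x,y,z])-s['position'])*1000,np.degrees((R.inv()*T).as_rotvec())].round(1).tolist())
def pol(r,a,z,yaw,p=0): return (r*np.cos(np.radians(a)),r*np.sin(np.radians(a)),z,yaw,p)
E
python3 - <<'E'
from h import *
rows([pol(r,a,.22,a) for r,a in zip(np.linspace(.64,.5,10),np.linspace(-67.4,-18,10))])
E
```

```text
[48.4, -11.3, 1.6, -0.1, 0.0, -4.3]
[106.6, -34.2, 1.6, -0.1, -0.0, -9.8]
[160.8, -62.2, 1.7, -0.1, -0.0, -15.3]
[210.7, -94.8, 1.7, -0.1, -0.0, -20.8]
[255.9, -131.5, 1.8, -0.1, -0.0, -26.3]
[296.1, -171.5, 1.8, -0.1, -0.0, -31.8]
[331.1, -214.4, 1.9, -0.1, -0.0, -37.3]
[360.6, -259.5, 2.0, -0.1, -0.0, -42.8]
[384.7, -306.1, 2.1, -0.1, -0.0, -48.2]
[403.2, -353.7, 2.1, -0.1, -0.0, -53.7]
```

```bash
python3 -m jog '[[[48,-11,0,0,0,-4,87],[95,-32,0,0,0,-9,87],[140,-55,0,0,0,-14,87],[182,-80,0,0,0,-19,87],[222,-110,0,0,0,-24,87],[260,-142,0,0,0,-29,87],[295,-177,0,0,0,-34,87],[325,-215,0,0,0,-38,87],[350,-255,0,0,0,-43,87],[372,-298,0,0,0,-48,87]]]'
python3 - <<'E'
from h import *
rows([pol(.5,a,.22,a) for a in np.linspace(-18,35.3,10)]+[pol(.5,35.3,.16,35.3)])
E
```

```text
time: 1.1
position: [0.4639, -0.2156, 0.2221]
tool_rot: [-2.627, -1.722, 0.0]
ft_force: [1.1, 0.2, -0.3]
grip_width: 0.999
grip_force: 0.0
[60.6, -13.7, 2.1, -0.0, -0.0, -5.5]
[111.7, -21.3, 2.1, -0.0, -0.0, -11.4]
[161.8, -34.1, 2.2, -0.0, -0.0, -17.3]
[210.2, -52.1, 2.2, -0.0, -0.0, -23.3]
[256.6, -74.9, 2.2, -0.0, -0.0, -29.2]
[300.3, -102.4, 2.2, -0.0, -0.0, -35.1]
[341.0, -134.3, 2.2, -0.0, -0.0, -41.0]
[378.1, -170.1, 2.2, -0.0, -0.0, -47.0]
[411.4, -209.7, 2.2, -0.0, -0.0, -52.9]
[440.4, -252.4, 2.3, -0.0, -0.0, -58.8]
[440.4, -252.4, 62.3, -0.0, -0.0, -58.8]
```

```bash
python3 -m jog '[[[48,-7,0,0,0,-5,87],[96,-17,0,0,0,-10,87],[143,-29,0,0,0,-15,87],[190,-45,0,0,0,-21,87],[235,-65,0,0,0,-27,87],[279,-89,0,0,0,-33,87],[320,-118,0,0,0,-39,87],[358,-150,0,0,0,-45,87],[393,-186,0,0,0,-51,87],[420,-225,0,0,0,-56,87]]]'
python3 -m jog '[[[30,-7,10,0,0,-3,87],[30,-7,20,0,0,-3,87],[30,-7,20,0,0,-3,87]]]'
python3 - <<'E'
from h import *
d=grab('wrist','w1');P=cloud(d)
x,y,z=np.moveaxis(P,-1,0)
m=(z>.05)&(z<.07)&(y>.15)&(y<.42)&(x>.25)&(x<.52)
n,l,st,c=cv2.connectedComponentsWithStats(m.astype(np.uint8))
i=1+np.argmax(st[1:,4]);Q=P[l==i]
r=cv2.minAreaRect((Q[:,:2]*1000).astype(np.float32));b,v=np.linalg.eigh(np.cov(Q[:,:2].T))
print('carton',st[i],r,np.degrees(np.arctan2(v[1,1],v[0,1])),np.median(Q[:,2]))
rows([(.402,.285,.1,35,0),(.402,.285,.025,35,0),(r[0][0]/1e3,r[0][1]/1e3,.1,r[2],0)])
E
```

```text
time: 2.1
position: [0.4256, 0.2596, 0.2223]
tool_rot: [-1.51, -2.754, -0.001]
ft_force: [0.6, -0.0, 0.3]
grip_width: 1.001
grip_force: 0.0
time: 2.4
position: [0.4036, 0.2774, 0.2005]
tool_rot: [-1.444, -2.789, 0.006]
ft_force: [-0.1, 0.1, 0.0]
grip_width: 1.003
grip_force: 0.0
carton [ 287  152   70  132 8657] ((400.650634765625, 286.60748291015625), (62.822269439697266, 124.51229858398438), 34.361995697021484) 124.56576285114195 0.06170280761629506
[8.3, 2.7, 101.2, -0.1, 0.1, 0.1]
[8.4, 2.9, 176.2, -0.1, 0.1, 0.1]
[10.4, 2.5, 101.2, -0.1, 0.1, 0.8]
```

View pics/w1.png

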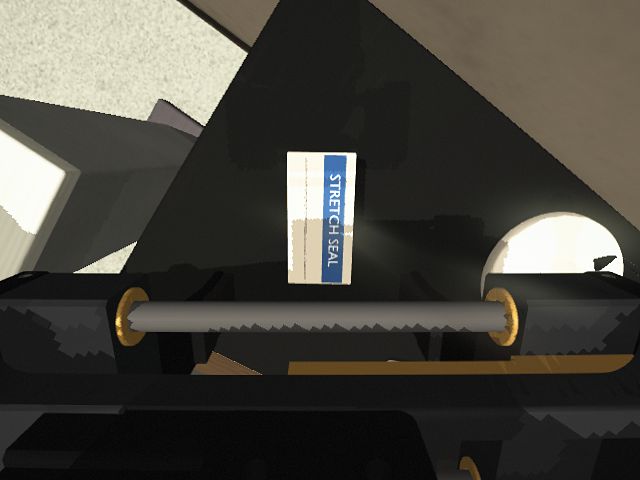

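The wrist view shows the carton at about (321,218), upright and clear of everything around it. The fit agrees with the first measurement (63x125 mm, 34.5°). I'll descend and grip.

```bash
python3 -m jog '[[[10,3,40,0,0,0.6,87],[10,3,80,0,0,0.6,87],[10,3,105,0,0,0.6,87],[10,3,125,0,0,0.6,87],[10,3,145,0,0,0.6,87],[10,3,160,0,0,0.6,87],[10,3,170,0,0,0.6,87],[10,3,176,0,0,0.6,87],[10,3,176,0,0,0.6,87]]]'
python3 -m jog '[[[0,0,0,0,0,0,50],[0,0,0,0,0,0,50],[0,0,0,0,0,0,50],[0,0,0,0,0,0,50],[0,0,0,0,0,0,50],[0,0,0,0,0,0,50],[0,0,0,0,0,0,50]]]' 15
```

```text
time: 3.35
position: [0.4014, 0.2884, 0.0261]
tool_rot: [-1.459, -2.782, 0.001]
ft_force: [0.0, 0.0, 0.6]
grip_width: 0.999
grip_force: 0.0
time: 4.05
position: [0.4012, 0.2886, 0.0268]
tool_rot: [1.459, 2.782, -0.002]
ft_force: [-3.3, -3.1, 5.4]
grip_width: 0.717
grip_force: 15.0
```

```bash
python3 -m jog '[[[0,0,-6,0,0,0,50],[0,0,-20,0,0,0,50],[0,0,-45,0,0,0,50],[0,0,-75,0,0,0,50],[0,0,-110,0,0,0,50],[0,0,-140,0,0,0,50],[0,0,-160,0,0,0,50],[0,0,-172,0,0,0,50],[0,0,-175,0,0,0,50]]]' 20
python3 - <<'E'
from h import *
rows([pol(.5,a,.2,a) for a in np.linspace(31.5,-4,10)])
E
```

```text
time: 4.95
position: [0.402, 0.2894, 0.2031]
tool_rot: [1.458, 2.781, 0.003]
ft_force: [0.6, 0.0, -1.6]
grip_width: 0.715
grip_force: 20.0
[-37.0, 4.0, 3.1, 0.2, 0.1, 3.2]
[-71.3, 0.9, 3.1, 0.2, 0.1, 7.1]
[-105.3, -4.5, 3.2, 0.2, 0.0, 11.1]
[-138.8, -12.3, 3.2, 0.2, 0.0, 15.0]
[-171.7, -22.4, 3.2, 0.2, 0.0, 18.9]
[-203.9, -34.6, 3.2, 0.2, 0.0, 22.9]
[-235.1, -49.1, 3.2, 0.2, 0.0, 26.8]
[-265.2, -65.7, 3.2, 0.2, 0.0, 30.8]
[-294.2, -84.3, 3.1, 0.2, 0.0, 34.7]
[-321.8, -104.9, 3.1, 0.2, 0.0, 38.7]
```

```bash
python3 -m jog '[[[-20,1,0,0,0,2,50],[-50,1,0,0,0,5,50],[-85,-1,0,0,0,9,50],[-120,-8,0,0,0,13,50],[-155,-17,0,0,0,17,50],[-189,-29,0,0,0,21,50],[-222,-43,0,0,0,25,50],[-254,-59,0,0,0,29,50],[-285,-78,0,0,0,34,50],[-313,-98,0,0,0,38,50]]]'
python3 - <<'E'
from h import *
w=[pol(r,a,.2,a-48*t) for r,a,t in zip(np.linspace(.5,.6,10),np.linspace(-7,-41,10),np.linspace(.1,1,10))]
rows(w)
E
```

```text
time: 5.95
position: [0.498, -0.0273, 0.1998]
tool_rot: [-2.29, -2.148, 0.003]
ft_force: [0.3, 0.1, -1.4]
grip_width: 0.713
grip_force: 20.0
[-33.6, 0.4, -0.2, -0.2, 0.0, 8.1]
[-67.8, 8.4, -0.2, -0.2, 0.0, 16.7]
[-103.2, 14.1, -0.2, -0.2, 0.0, 25.3]
[-139.6, 17.2, -0.2, -0.2, 0.0, 33.9]
[-176.8, 17.7, -0.2, -0.2, 0.0, 42.5]
[-214.7, 15.5, -0.2, -0.1, 0.1, 51.0]
[-253.0, 10.5, -0.2, -0.1, 0.1, 59.6]
[-291.5, 2.7, -0.2, -0.1, 0.1, 68.2]
[-330.1, -8.1, -0.2, -0.1, 0.1, 76.8]
[-368.4, -21.7, -0.2, -0.1, 0.1, 85.3]
```

```bash
python3 -m jog '[[[-30,0,0,0,0,7,50],[-64,3,0,0,0,15,50],[-100,8,0,0,0,23,50],[-137,12,0,0,0,31,50],[-175,14,0,0,0,39,50],[-213,13,0,0,0,47,50],[-252,9,0,0,0,55,50],[-290,2,0,0,0,63,50],[-325,-7,0,0,0,70,50],[-350,-15,0,0,0,77,50]]]'
python3 -m jog '[[[0,0,0,0,0,5,50],[0,0,0,0,0,8,50],[0,0,0,0,0,8,50]]]'
python3 - <<'E'
from h import *
s=ctrl.get_state()
d=grab('top','t2')
n=np.array
a=np.radians(-.5)
for p in(-7,7):
    T=Ro.from_matrix(n([[1,0,0],[0,-1,0],[0,0,-1.]]))*Ro.from_euler('y',p,degrees=True);print(p,T.as_matrix()[:,2])
E
```

```text
time: 6.95
position: [0.4604, -0.3765, 0.1991]
tool_rot: [-3.13, -0.25, 0.006]
ft_force: [0.4, -0.8, -1.5]
grip_width: 0.713
grip_force: 20.0
time: 7.25
position: [0.4619, -0.3736, 0.1993]
tool_rot: [-3.139, -0.042, 0.005]
ft_force: [0.2, 0.2, -0.5]
grip_width: 0.71
grip_force: 20.0
-7 [-0.12186934 -0.         -0.99254615]
7 [ 0.12186934  0.         -0.99254615]
```

Run:
```python
from h import *
n=np.array([.1219,0,.9925]);L=np.array([.475,-.418,.060])
for h in(.06,.04,.0285,.0265): rows([tuple(L+n*(h+.0))+(-90.5,-7)])
```

```text
[19.0, 45.4, 80.0, 0.0, -6.8, 2.2]
[16.6, 45.4, 99.9, 0.0, -6.8, 2.2]
[15.2, 45.4, 111.3, 0.0, -6.8, 2.2]
[15.0, 45.4, 113.3, 0.0, -6.8, 2.2]
```

```bash
python3 -m jog '[[[8,15,10,0,-2,2.2,50],[15,30,25,0,-4,2.2,50],[19,45,45,0,-6.8,2.2,50],[19,45,65,0,-6.8,2.2,50],[19,45,75,0,-6.8,2.2,50],[19,45,80,0,-6.8,2.2,50],[19,45,80,0,-6.8,2.2,50]]]'
python3 - <<'E'
from h import *
d=grab('scene','s3');P=cloud(d)
n=np.array([.1219,0,.9925]);L=np.array([.475,-.418,.060])
s=ctrl.get_state();print(Ro.from_rotvec(s['tool_rot']).as_matrix().round(3).tolist())
for h in(.0285,.0265): rows([tuple(L+n*h)+(-90.5,-7)])
I=d['image'][230:470,90:390];cv2.imwrite('pics/s3c.png',cv2.resize(I,None,fx=2.5,fy=2.5)[:,:,::-1])
E
```

```text
time: 8.0
position: [0.4832, -0.417, 0.1212]
tool_rot: [3.135, -0.014, -0.188]
ft_force: [0.2, -0.3, -1.6]
grip_width: 0.715
grip_force: 20.0
[[0.993, -0.009, -0.118], [-0.009, -1.0, -0.002], [-0.118, 0.003, -0.993]]
[-1.2, 0.6, 34.3, 0.2, -0.2, -0.0]
[-1.2, 0.6, 36.3, 0.2, -0.2, -0.0]
```

View pics/s3c.png

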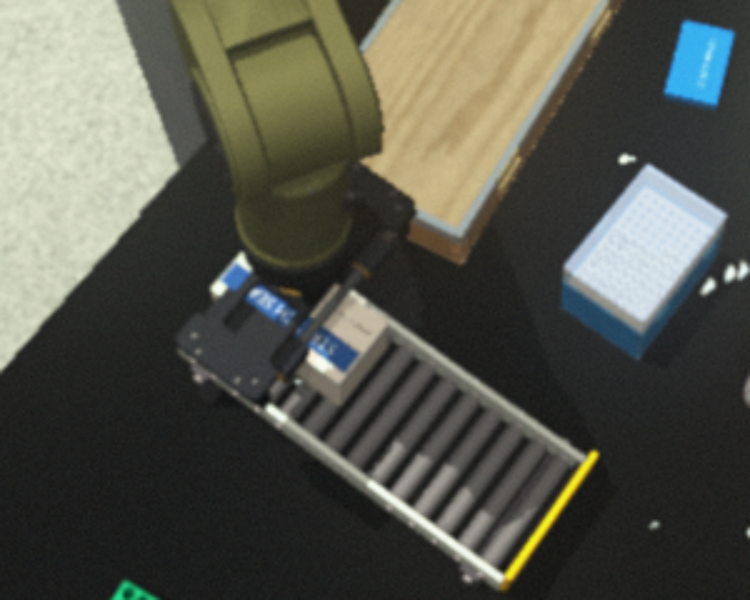

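The carton, around crop (310,325), hangs level with the lane and lengthwise between the rails at the high end. The lane is clear down to the yellow stop at (550,520). Now I'll lower it gently until it touches.

```bash
python3 -m jog '[[[-1,0.5,12,0,0,0,50],[-1,0.5,22,0,0,0,50],[-1,0.5,28,0,0,0,50],[-1,0.5,31,0,0,0,50],[-1,0.5,33,0,0,0,50],[-1,0.5,34,0,0,0,50],[-1,0.5,34,0,0,0,50]]]'
python3 -m jog '[[[0,0,1,0,0,0,50],[0,0,1,0,0,0,50]]]'
python3 -m jog '[[[0,0,1,0,0,0,50],[0,0,1,0,0,0,50]]]'
```

```text
time: 8.75
position: [0.4789, -0.4178, 0.088]
tool_rot: [3.134, -0.015, -0.186]
ft_force: [-0.2, 0.7, -1.4]
grip_width: 0.717
grip_force: 20.0
time: 8.95
position: [0.4787, -0.4179, 0.087]
tool_rot: [3.134, -0.015, -0.186]
ft_force: [0.2, -0.2, -1.0]
grip_width: 0.716
grip_force: 20.0
time: 9.15
position: [0.4789, -0.4179, 0.0864]
tool_rot: [3.134, -0.015, -0.185]
ft_force: [0.4, 0.0, 0.0]
grip_width: 0.712
grip_force: 20.0
```

```bash
python3 -m jog '[[[0,0,0.6,0,0,0,50],[0,0,0.6,0,0,0,50]]]'
python3 -m jog '[[[0,0,0,0,0,0,87],[0,0,0,0,0,0,87],[0,0,0,0,0,0,87],[0,0,0,0,0,0,87],[0,0,0,0,0,0,87]]]'
python3 - <<'E'
from h import *
d=grab('scene','s4')
I=d['image'][230:470,90:390];cv2.imwrite('pics/s4c.png',cv2.resize(I,None,fx=2.5,fy=2.5)[:,:,::-1])
E
```

```text
time: 9.35
position: [0.4791, -0.4179, 0.0862]
tool_rot: [3.134, -0.015, -0.184]
ft_force: [0.2, -0.1, 4.3]
grip_width: 0.714
grip_force: 20.0
time: 9.85
position: [0.4783, -0.4178, 0.0851]
tool_rot: [3.134, -0.015, -0.187]
ft_force: [-0.1, 0.1, -0.3]
grip_width: 0.985
grip_force: 0.0
```

View pics/s4c.png

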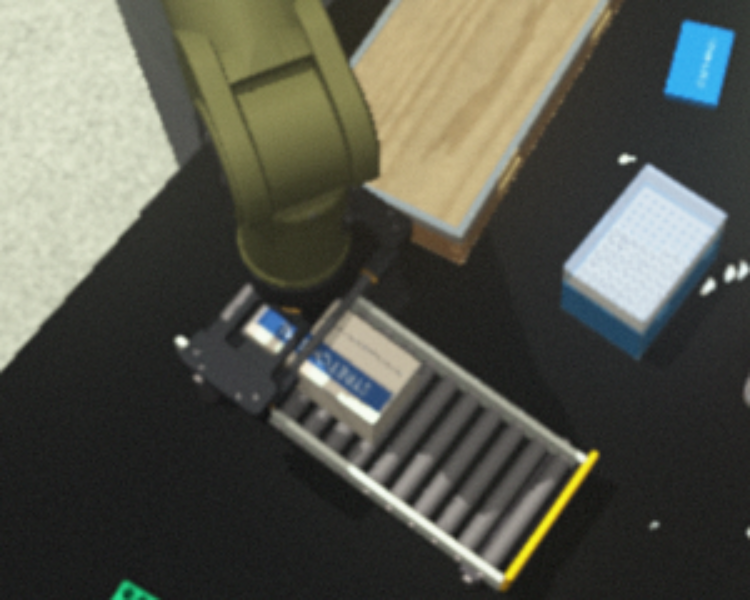

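The carton, now around crop (340,365), is free of the pads and rolling downhill between the rails. I'll hold still until it clears, then back the hand up.

```bash
python3 -m jog '[[[0,0,0,0,0,0,87],[0,0,0,0,0,0,87],[0,0,0,0,0,0,87],[0,0,0,0,0,0,87],[0,0,0,0,0,0,87],[0,0,0,0,0,0,87],[0,0,0,0,0,0,87],[0,0,0,0,0,0,87],[0,0,0,0,0,0,87],[0,0,0,0,0,0,87]]]'
python3 -m jog '[[[0,0,0,0,0,0,87],[0,0,0,0,0,0,87],[0,0,0,0,0,0,87],[0,0,0,0,0,0,87],[0,0,0,0,0,0,87],[0,0,0,0,0,0,87],[0,0,0,0,0,0,87],[0,0,0,0,0,0,87],[0,0,0,0,0,0,87],[0,0,0,0,0,0,87]]]'
python3 -m jog '[[[0,0,-10,0,0,0,87],[0,0,-30,0,0,0,87],[0,0,-55,0,0,0,87],[0,0,-80,0,0,0,87],[0,0,-105,0,0,0,87],[0,0,-120,0,0,0,87],[0,0,-120,0,0,0,87],[0,0,-120,0,0,0,87]]]'
python3 - <<'E'
from h import *
d=grab('scene','s5');P=cloud(d);x,y,z=np.moveaxis(P,-1,0)
I=d['image'][230:470,90:390];cv2.imwrite('pics/s5c.png',cv2.resize(I,None,fx=2.5,fy=2.5)[:,:,::-1])
m=(z>.08)&(z<.12)&(x>.52)&(x<.75)&(abs(y+.418)<.06);Q=P[m];Q=Q[Q[:,2]+.1228*Q[:,0]>.165]
print(len(Q),cv2.minAreaRect((Q[:,:2]*1000).astype(np.float32)))
E
```

```text
time: 10.9
position: [0.4784, -0.4178, 0.0853]
tool_rot: [3.134, -0.015, -0.186]
ft_force: [0.7, -0.5, 0.3]
grip_width: 0.996
grip_force: 0.0
time: 11.9
position: [0.4785, -0.4178, 0.0853]
tool_rot: [3.134, -0.015, -0.186]
ft_force: [-0.4, -0.9, -0.9]
grip_width: 0.997
grip_force: 0.0
time: 12.7
position: [0.4924, -0.4175, 0.204]
tool_rot: [3.134, -0.015, -0.187]
ft_force: [-0.0, 0.3, -0.0]
grip_width: 0.999
grip_force: 0.0
2157 ((654.1248779296875, -418.7745666503906), (64.16474151611328, 125.06936645507812), 89.30591583251953)
```

View pics/s5c.png

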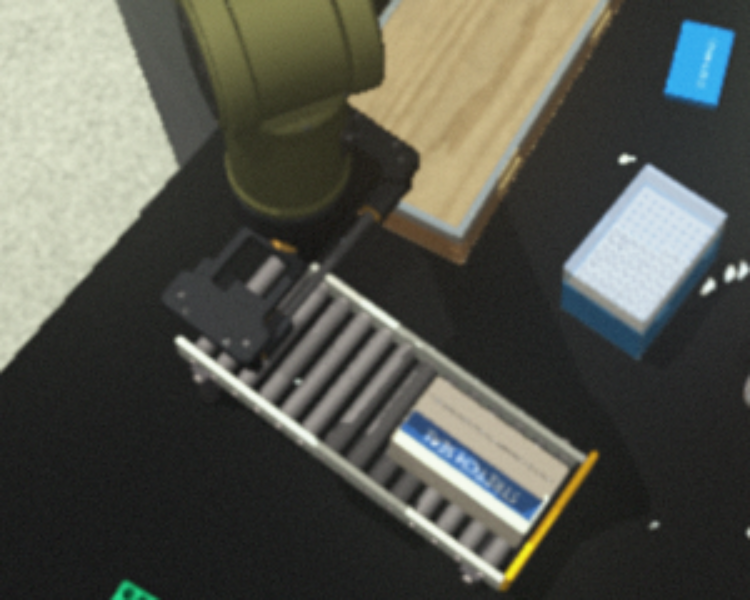

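The carton lies upright and straight, about crop (485,460), with its end at the yellow stop, and the hand is clear. One last check that it is at rest, then I'll hand in.

```bash
python3 -m jog '[[[0,0,0,0,0,0,87],[0,0,0,0,0,0,87],[0,0,0,0,0,0,87],[0,0,0,0,0,0,87],[0,0,0,0,0,0,87]]]'
python3 - <<'E'
from h import *
d=grab('scene','s6');P=cloud(d);x,y,z=np.moveaxis(P,-1,0)
m=(z>.08)&(z<.12)&(x>.52)&(x<.75)&(abs(y+.418)<.06);Q=P[m];Q=Q[Q[:,2]+.1228*Q[:,0]>.165]
r=cv2.minAreaRect((Q[:,:2]*1000).astype(np.float32));print(r)
if abs(r[0][0]-654.1)<1.5: print(ctrl.close_job())
E
```

```text
time: 13.25
position: [0.4926, -0.4176, 0.2043]
tool_rot: [3.134, -0.015, -0.186]
ft_force: [-0.5, 0.0, 0.2]
grip_width: 1.003
grip_force: 0.0
((653.9796142578125, -419.08782958984375), (64.07662963867188, 124.92047882080078), 89.93179321289062)
the job is handed in; nothing more can be done
None
```

I set the carton down at the high end of the lane and let go; it rolled by itself between the rails to rest upright against the yellow stop, and I handed the job in at about 13 s with the hand clear.

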